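# Oil the drilling template and tuck it under the hold-down arm

## Task

Give the drilling template its shot of oil where it lies: press the red pump cap all the way down and let it come back up. Then take the template by its orange tail and slide it into the sloping holder on top of the pile, under the yellow hold-down arm, straight and fully home against the stop with the orange tail sticking out, and let go. Leave the other things on the bench where they are.

Things in the scene. Friction and masses are not known exactly. Their poses are not given: they have to be found in the camera images.
- template_centre (a point): Centre (half-way up) of the loose drilling template to handle: flat steel plate 180 x 44 x 8 mm, about 0.28 kg, with windows; one end, the tail, is solid orange (55 mm long). x along its length away from the tail, y across, z up through it. Starts flat on the station's two wooden rests, tail towards the robot, underside 45 mm above the bench; the tail overhangs the rests with free space below.
- template_tail (a point): Middle of the template's orange tail, half-way through the thickness, 28 mm from the tail's end and 62 mm from the template's centre (152 mm from its far end); same axes as template_centre. A good place to grip across the 44 mm width.
- station: Oiling station, fixed, on the left or right: brown board 205 x 100 x 10 mm with two wooden cross rests (tops 45 mm up) and a blue pump canister, 56 mm diameter, red cap. Origin on the bench under the board, 12 mm from its middle; x points from the rests to the canister, z up. Canister axis at x = 52 mm; the template starts along x, its centre near x = -80 mm.
- cap_top (a point): Centre of the top face of the canister's red pump cap (34 mm diameter; 170 mm above the bench when up). A thin red spout runs from the cap along the station's -x for 54 mm, 9 to 20 mm below the cap's top; it ends over the far 20 mm or so of the template, about 97 mm above it, so the template cannot be lifted straight up high.
- pump_cap (a joint): How far the pump cap is pressed down, m: 0 up, 0.008 fully down. Spring-loaded: about 2.4 N to start, 7.2 N at the bottom; it springs back when released.
- tray: Sloping tray of the grey fixed holder. Origin: middle of the tray floor's lower edge, on its surface, 120 mm above the bench; x up the slope (30 degrees, rising away from the robot), y across, z square to the floor. A fixed pile of two plates 44 mm wide lies on it from x = 3 to 125 mm, top at z = 16 mm. Below x = 0 is open space. Template home: centre at x = 35, y = 0, z = 20 mm.
- stop (a point): Middle of the tray's stop face (an upright wall 28 mm high at tray x = 125 mm), at the height of the pile's top; same axes as the tray. The template's far end goes against it; its tail then sticks out 55 mm past the tray's lower edge. Side cheeks: inner faces at tray y = +-33 mm, from x = 25 to 125 mm, up to z = 22 mm.
- lip_tip (a point): Tip of the upturned lip of the yellow hold-down arm, 36 mm wide. The arm, hinged at tray x = 140, z = 28 mm, rests on the pile at tray x = 70 mm; from there its lip slopes up at 22 degrees to this tip at x = 28 mm, z = 36 mm (20 mm above the pile). A plate slid up the pile wedges under the lip and lifts the arm by itself.
- hold_arm (a joint): Angle of the hold-down arm, rad: 0 resting on the pile, grows as its lip rises (stop at 0.8); with the template beneath it about 0.1. Weight and spring press with about 3 to 4 N.
- screwdriver: Bystander, loose: green-handled screwdriver lying on the bench between the holder and the oiling station. Origin at its underside.
- screw_jar: Bystander, loose: small glass jar with black lid, 52 mm diameter, 70 mm tall. Origin at its underside.
- paint_can: Bystander, loose: green spray can with white cap, loose, 64 mm diameter, 150 mm tall (not the pump canister). Origin at its underside.
- battery: Bystander, loose: black battery block 100 x 70 x 75 mm. Origin at its underside.
- wrench: Bystander, loose: steel wrench lying flat at the left side. Origin at its underside.
- pot: Bystander, loose: empty red plastic pot, 72 mm diameter, 85 mm tall, at the right side. Origin at its underside.
- hammer: Bystander, loose: hammer lying flat at the right side. Origin at its underside.
Mind the look-alikes: they are no part of the job. What is shaped like the part that bears template_centre but pink or purple is not meant.

How it is judged:
By the outcome, as a careful person would: the job done as asked, in the order asked, and still so for the second after the job is handed in, with the robot touching nothing.
It also fails if it takes over 53 s, if anything falls off the work surface, if the arm or the gripper's body presses on something with over 40 N, if the wrist force passes 120 N, or if a joint passes its speed limit or range.

## Robot

A 6-joint arm with a two-finger parallel gripper is mounted at the origin on the work surface. World frame = base frame: x ahead of the robot, y to its left, z up, the work surface at z = 0. Lengths are in m, angles in rad, forces in N, time in s.
With the tool pointing down it reaches from about 0.25 to 0.775 m from the base axis. Payload 4 kg.
Tool frame: the origin (TCP) lies at the very end of the fingers, on their centre line; the grasp point (between the pads) lies 19 mm behind it; z points along the fingers, y is the direction in which the jaws open and shut (so a half turn about z gives the same grasp; the last joint's range is limited). The gripper opens to 85 mm and grips with 20 to 120 N. Pads are 22 mm wide; open, the fingers measure 114 mm over their backs; the gripper's body (76 mm by 85 mm) begins 54 mm behind the grasp point. The pads swing forward as they close: fully open they stand 13 mm farther back than shut.
Start: joints at [1.087, 0.087, 1.371, -0, 1.684, -0.103], TCP at [0.204, 0.511, 0.231] pointing down, gripper open.
Joint ranges: [-3.1, 3.1], [-0.76, 2.03], [0.27, 2.55], [-1.08, 4.22], [0.17, 2.65], [-2.57, 2.57]. Speed limits (rad/s): [2.79, 2.79, 3.14, 3.14, 3.14, 3.14].

## Interface

Orientations are given as a unit quaternion [x, y, z, w].
In Python, from station import status, imaging, ticket gives the robot as it stands.
- The arm moves only by the shell command python3 -m pendant 'ROWS' [OPENING]. ROWS is JSON, a list that holds one entry, the list of rows, each a list of 6 numbers: the shift along the tool's x, y, z in units of 40 mm (1.0 is 40 mm), then the turn, a rotation vector about the tool's x, y, z in units of 6 degrees (1.0 is 6 degrees). A call has exactly 10 rows; each row shifts and turns the commanded pose from where the row before left it, along the tool's axes as they then stand; what a row does not reach is not made up. A row lasts 1/10 s, in which the tool goes at most 50 mm and 8.59 degrees, less where a joint would pass 70% of its speed; a pose out of reach is approached as far as the arm can. A call with a number of a shift or a turn outside -1 to 1 is refused whole. A call with a gripper value outside its range is refused whole. OPENING is the opening, from 0 (shut) to 1 (fully open), set as the call begins (- or left out, the last holds). The fingers move at their own pace and stop on an object; the grip force is fixed at half the most. Time passes only in rows, so rows that do not move let the fingers close, or fill a call up. It gives the time, the measured TCP pose, the force and the opening at its end, in the units of the state.
- status.read_state(): the state, without advancing time (a new reading comes with each control period).
- imaging.camera(name): name is "scene" or "top"; returns a dict with "color" (420x560x3 uint8, red, green, blue), "range_z" (420x560 float32, m along the optical axis (not along the pixel's ray), 0 where there is no reading), "K" (3x3 intrinsics, pixels), "rvec" (rotation vector, rad) and "tvec" (3), from world to camera coordinates, as OpenCV has them. Camera axes: x right, y down, z forward; pixel columns grow to the right and rows downward; lengths in m; the calibration is good to about 2 mm. A picture is of the moment at which its call begins.
- ticket.hand_in(): hands the job in, once; it reports no verdict.
The state is a dict: "time": time; "joints": joint angles; "qvel": joint speeds; "tau": joint torques, N m; "tcp_pos": TCP position; "tool_rot": TCP orientation; "ft_force": force on the tool from outside, world axes, zero at the start; "ft_torque": the same for the moment, N m; "grip_width": finger opening in m.
Only numpy, scipy, OpenCV 4.12 (cv2) and the standard library are available. Lean on these libraries where they do the work, as an engineer would, in place of code of your own. Each camera call takes 0.05 s, during which the arm holds its last target.

## Working session

There is one attempt and no reset: what is moved stays moved. The work goes in short steps, Python scripts to look and compute and a shell command to move; the robot and the scene stay as the last step left them, time stands still between calls to the robot, and variables do not carry over. Pictures are saved under pics/ and viewed, and the job is handed in when it is done.

```bash
mkdir -p pics; ls
python3 - <<'E'
from station import status, imaging
import cv2, numpy as np
s=status.read_state(); print(s)
for n in("scene","top"):
    c=imaging.camera(n); cv2.imwrite(f"pics/{n}0.png",c["color"][:,:,::-1]); np.savez(f"pics/{n}0.npz",**c); print(n,c["K"],c["rvec"],c["tvec"])
E
```

```text
pics
{'time': 0.0, 'joints': array([ 1.08686676e+00,  8.79615232e-02,  1.37228218e+00, -2.98886214e-05,
        1.68357571e+00, -1.03098496e-01]), 'qvel': array([ 0.0003988 ,  0.00128124,  0.0011075 , -0.00078006, -0.00157187,
        0.00162796]), 'tau': array([ 1.37255563e-03, -3.51862979e+01, -3.13275969e+01,  1.76104645e-04,
        1.07104631e-02, -1.70875410e-05]), 'tcp_pos': array([0.20420986, 0.51014689, 0.23012138]), 'tool_rot': array([ 1.89268456e-01,  9.81924748e-01, -1.07005980e-03, -3.07904165e-04]), 'ft_force': array([-0.76026523, -0.03744513,  0.3533489 ]), 'ft_torque': array([-0.0012029 ,  0.01028172,  0.02116499]), 'grip_width': 0.08533786298334729}
scene [[398.60237646   0.         288.50881344]
 [  0.         398.60237646 211.06368701]
 [  0.           0.           1.        ]] [ 1.88176122  1.65773671 -0.67477075] [-0.03217929 -0.24864515  1.65667412]
top [[517.63844907   0.         277.07399501]
 [  0.         517.63844907 207.50491967]
 [  0.           0.           1.        ]] [ 2.17306253 -2.11768285  0.15113876] [-0.0169263   0.48770139  1.56167009]
```

View pics/scene0.png

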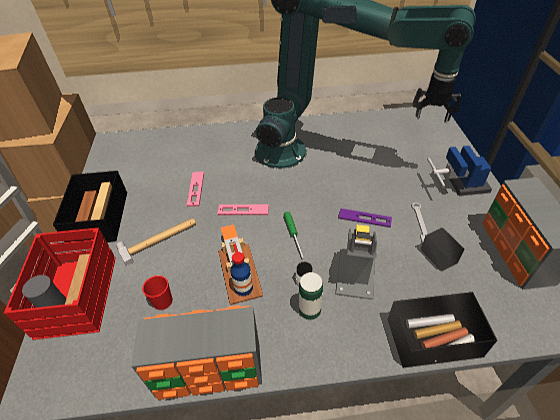

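View pics/top0.png

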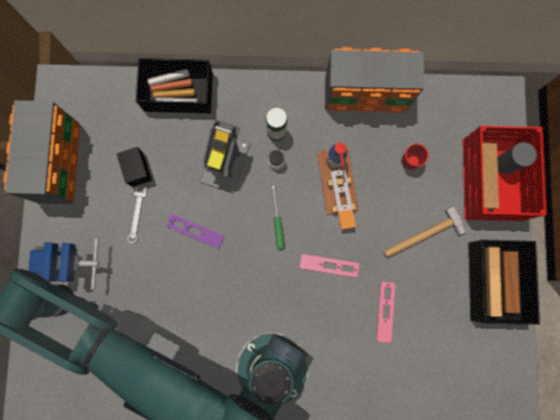

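The top view shows the station at about (338,185), with the orange tail at (347,217) and the red cap at (340,149). The holder is at about (222,155) with yellow at (216,158). I'll measure these next.

```bash
cat > h.py <<'E'
import numpy as np, cv2
from scipy.spatial.transform import Rotation as R
def pts(c):
    z=c["range_z"]; K=c["K"]; v,u=np.mgrid[:z.shape[0],:z.shape[1]]
    P=np.stack([(u-K[0,2])/K[0,0]*z,(v-K[1,2])/K[1,1]*z,z],-1)
    Rm=cv2.Rodrigues(np.asarray(c["rvec"]))[0]
    W=(P-np.asarray(c["tvec"]).ravel())@Rm
    W[z==0]=np.nan
    return W
def proj(c,p):
    return cv2.projectPoints(np.atleast_2d(np.array(p,float)),np.asarray(c["rvec"]),np.asarray(c["tvec"]),c["K"],None)[0][:,0]
def load(n): return dict(np.load(f"pics/{n}.npz"))
E
python3 - <<'E'
from h import *
for n,(a,b,x,y) in {"scene0":(200,205,400,325),"top0":(190,110,380,250)}.items():
    c=load(n); W=pts(c)
    im=c["color"][b:y,a:x,::-1]; f=4; im=cv2.resize(im,None,fx=f,fy=f,interpolation=cv2.INTER_CUBIC); cv2.imwrite(f"pics/{n}_z.png",im); print(im.shape)
    hsv=cv2.cvtColor(c["color"],cv2.COLOR_RGB2HSV)
    m=np.zeros(hsv.shape[:2],bool); m[b:y,a:x]=1
    z=W[...,2]
    for name,lo,hi in [("orange",8,18),("yellow",24,34),("red",0,5),("blue",100,125)]:
        k=m&(hsv[...,0]>=lo)&(hsv[...,0]<=hi)&(hsv[...,1]>150)&(hsv[...,2]>90)&(z>0.03)
        q=W[k]; 
        if len(q): print(n,name,len(q),np.nanmedian(q,0).round(4),np.nanmin(q,0).round(4),np.nanmax(q,0).round(4))
E
```

```text
(480, 800, 3)
scene0 orange 280 [ 0.4746 -0.2114  0.0536] [ 0.4285 -0.2758  0.0326] [ 0.8166 -0.1536  0.1904]
scene0 yellow 63 [0.5938 0.1782 0.1669] [0.5784 0.1555 0.1621] [0.6087 0.1954 0.172 ]
scene0 red 131 [ 0.6485 -0.1829  0.1681] [ 0.5506 -0.1967  0.0555] [ 0.6657 -0.1661  0.1729]
scene0 blue 173 [ 0.6626 -0.1766  0.1189] [ 0.6314 -0.2058  0.1045] [ 0.6772 -0.1553  0.1412]
(560, 760, 3)
top0 orange 244 [ 0.4576 -0.2176  0.0525] [ 0.4273 -0.2977  0.0425] [ 0.8046 -0.1927  0.0623]
top0 yellow 218 [0.6042 0.1735 0.1695] [0.5792 0.1531 0.1351] [0.6316 0.2008 0.1797]
top0 red 125 [ 0.6416 -0.1843  0.1692] [ 0.5931 -0.1978  0.0997] [ 0.6603 -0.1668  0.1782]
```

View pics/scene0_z.png

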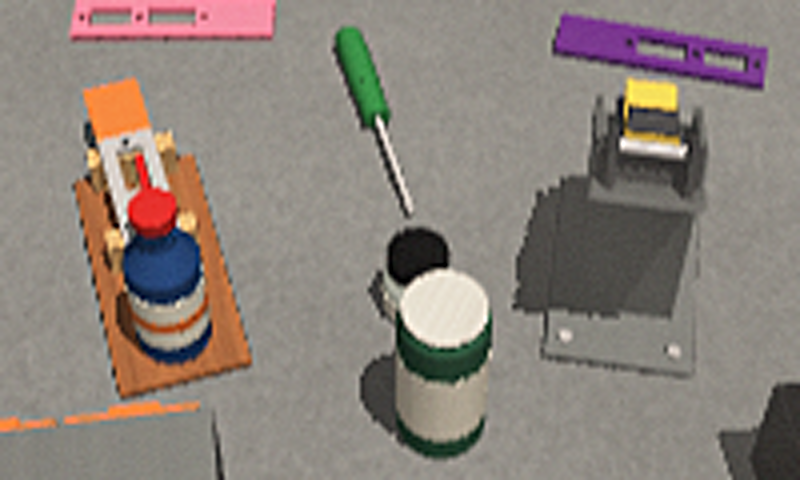

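View pics/top0_z.png

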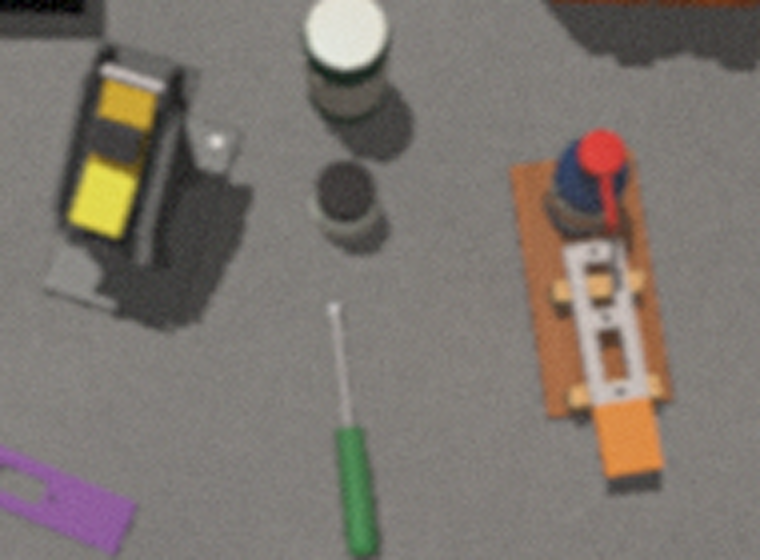

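```bash
cat >> h.py <<'E'
def onplane(c,uv,n,d):
    """intersect pixel rays with plane n.X=d"""
    uv=np.atleast_2d(np.array(uv,float)); K=c["K"]; Rm=cv2.Rodrigues(np.asarray(c["rvec"]))[0]; C=-Rm.T@np.asarray(c["tvec"]).ravel()
    r=np.c_[(uv[:,0]-K[0,2])/K[0,0],(uv[:,1]-K[1,2])/K[1,1],np.ones(len(uv))]@Rm
    t=(d-C@n)/(r@n); return C+r*t[:,None]
E
python3 - <<'E'
from h import *
Z=np.array([0,0,1.])
for n,(a,b,x,y) in {"scene0":(210,215,250,262),"top0":(325,140,365,235)}.items():
    c=load(n); W=pts(c); hsv=cv2.cvtColor(c["color"],cv2.COLOR_RGB2HSV)
    m=np.zeros(hsv.shape[:2],bool); m[b:y,a:x]=1
    H,S,V=[hsv[...,i] for i in range(3)]
    k=m&(H>=8)&(H<=18)&(S>150)&(V>120); k=cv2.morphologyEx(k.astype(np.uint8),cv2.MORPH_OPEN,np.ones((3,3)))>0
    v,u=np.nonzero(k); P=onplane(c,np.c_[u,v],Z,0.053)[:,:2]
    r=cv2.minAreaRect((P*1000).astype(np.float32)); print(n,"tail",r, P.mean(0))
    k=m&((H<=5)|(H>175))&(S>150)&(V>90); v,u=np.nonzero(k); P=onplane(c,np.c_[u,v],Z,0.170)[:,:2]
    # cap: fit
    hgt=W[k][:,2]; kk=hgt>0.162; Q=P[kk]; print("cap", np.median(Q,0),Q.min(0),Q.max(0),kk.sum(), Q.mean(0))
    # template grey: W near z 0.053 
    z=W[...,2]; g=m&(abs(z-0.053)<0.007)&(S<70)&(V>110); v,u=np.nonzero(g);P=onplane(c,np.c_[u,v],Z,0.053)[:,:2]
    print("grey",len(P), cv2.minAreaRect((P*1000).astype(np.float32)), P.mean(0))
    # brown board
    m[:]=0; 
    if n=="top0": m[135:220,310:365]=1
    else: m[240:305,215:265]=1
    g=m&(H>=3)&(H<=16)&(S>90)&(z<0.025)&(z>0); 
    v,u=np.nonzero(g);P=onplane(c,np.c_[u,v],Z,0.010)[:,:2]
    print("board",len(P), cv2.minAreaRect((P*1000).astype(np.float32)))
    # tray
    a,b,x,y=(345,220,382,265) if n=="scene0" else (198,115,252,195)
    m[:]=0; m[b:y,a:x]=1; q=W[m&(z>0.115)]; print("tray",len(q),q.min(0),q.max(0))
c=load("top0"); im=c["color"][115:195,198:252,::-1]; cv2.imwrite("pics/tray_top.png",cv2.resize(im,None,fx=7,fy=7,interpolation=cv2.INTER_CUBIC))
W=pts(c); np.set_printoptions(linewidth=200)
print((W[118:192:3,200:250:3,2]*1000).astype(int))
E
```

```text
scene0 tail ((499.4788513183594, -204.67758178710938), (142.1843719482422, 93.4033432006836), 4.699633598327637) [ 0.49899183 -0.20808982]
cap [ 0.64917838 -0.18242999] [ 0.60473435 -0.19620436] [ 0.66583754 -0.16613102] 115 [ 0.64713617 -0.18166195]
grey 165 ((534.5455322265625, -202.23699951171875), (100.20881652832031, 43.76185989379883), 10.6746187210083) [ 0.51941314 -0.20694217]
board 875 ((587.8369140625, -191.77706909179688), (205.7509765625, 99.67134094238281), 9.544259071350098)
tray 948 [0.5667086  0.10898111 0.11516972] [0.7156041  0.21581295 0.22919492]
top0 tail ((455.41632080078125, -216.7002410888672), (52.174171447753906, 42.40950393676758), 10.954651832580566) [ 0.45559164 -0.21656774]
cap [ 0.64273211 -0.18388463] [ 0.59580769 -0.1981723 ] [ 0.66043888 -0.16660333] 115 [ 0.63967774 -0.18258611]
grey 400 ((545.5580444335938, -199.4333953857422), (123.53263092041016, 45.2362174987793), 10.530488014221191) [ 0.54657772 -0.19963509]
board 892 ((573.4263916015625, -193.351806640625), (224.82867431640625, 99.28707122802734), 9.483089447021484)
tray 1428 [0.56589263 0.106
[... 8464 characters left out ...]
                    0                   -3                   10                    5                    7
                     9                    6                   14                   -1                    0                    0                    3                    1]
 [                   7                    0                    0                    1                   -1                    3                   -6                    6                   -1
                     2                   15                    3                    0                   -1                   -2                   -2                    4]]<stdin>:28: RuntimeWarning: invalid value encountered in cast
```

View pics/tray_top.png

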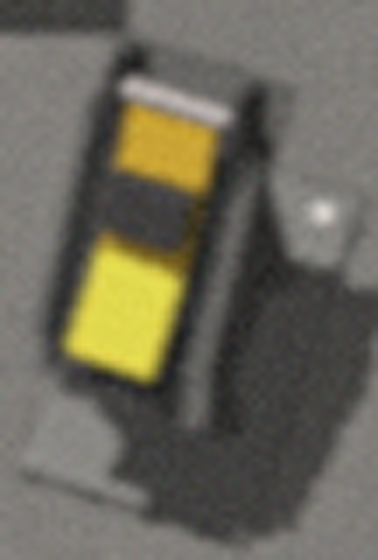

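Run:
```python
from h import *
import warnings; warnings.filterwarnings("ignore")
c=load("top0"); W=pts(c); hsv=cv2.cvtColor(c["color"],cv2.COLOR_RGB2HSV);H,S,V=[hsv[...,i] for i in range(3)]
m=np.zeros(H.shape,bool); m[145:172,203:228]=1
k=m&(H>=25)&(H<=34)&(S>120)&(V>170); v,u=np.nonzero(k); print("lip px",len(v))
yaw=np.radians(-13); 
def T(yaw): 
    return R.from_euler('z',yaw).as_matrix()@R.from_euler('y',-30,degrees=True).as_matrix()
o=np.array([0.575,0.17,0.12])
for i in range(6):
    M=T(yaw); s,co=np.sin(np.radians(22)),np.cos(np.radians(22))
    n=M@np.array([s,0,co]); p0=o+M@np.array([.028,0,.036])
    P=onplane(c,np.c_[u,v],n,n@p0)
    ex=M@np.array([co,0,-s]); ey=M@np.array([0,1.,0])
    A=np.c_[(P-p0)@ex,(P-p0)@ey]*1000
    r=cv2.minAreaRect(A.astype(np.float32))
    box=cv2.boxPoints(r)
    e=box[1]-box[0]; f=box[2]-box[1]; L=e if np.linalg.norm(e)>np.linalg.norm(f) else f
    ang=np.arctan2(L[1],L[0]); ang=(ang+np.pi/2)%np.pi-np.pi/2
    print(r,np.degrees(ang),np.degrees(yaw),o)
    cen=A.mean(0); yaw+=ang*.8
    M=T(yaw)
    # tip at min of longitudinal
    o=o+M@np.array([0,1.,0])*cen[1]/1000+ (M@np.array([co,0,-s]))*(np.percentile(A[:,0],1))/1000*np.array([1,1,0])
print("o",o,np.degrees(yaw))
# clouds
for nme,(a,b,x,y) in {"scene0":(345,220,382,265),"top0":(198,115,252,195)}.items():
    c=load(nme);W=pts(c); mm=np.zeros(H.shape,bool); mm[b:y,a:x]=1
    q=W[mm&(W[...,2]>0.112)]; q=q[~np.isnan(q[:,0])]
    print(nme,cv2.minAreaRect((q[:,:2]*1000).astype(np.float32)))
    L=(q-o)@T(yaw)*1000
    print(np.percentile(L,[0,1,2,50,98,99,100],axis=0).round(1).T.tolist())
    for lo,hi in[(0,25),(25,60),(60,100),(100,128)]:
        s=L[(L[:,0]>lo)&(L[:,0]<hi)]
        print(lo,hi, np.percentile(s[:,1],[0,1,3,50,97,99,100]).round(1))
    # pile/floor fits
    s=L[(L[:,0]>4)&(L[:,0]<24)&(abs(L[:,1])<18)]; print("pile z",np.median(s[:,2]),len(s), s[:,2].std())
    print("low x", np.sort(L[abs(L[:,1])<18][:,0])[:12].round(1))
    m2=mm&(S<60)
# base plate
```

```text
lip px 191
((21.61568260192871, 11.467862129211426), (35.53211212158203, 44.40752029418945), 85.8623046875) -4.1376944 -13.0 [0.575 0.17  0.12 ]
((21.266433715820312, 1.1753597259521484), (35.5860481262207, 44.417781829833984), 89.13631439208984) -0.8636842 -16.3101555585983 [0.57799945 0.18150164 0.12      ]
((22.118385314941406, -0.06800079345703125), (35.594444274902344, 44.41643524169922), 89.82035827636719) -0.1796408 -17.001102991204636 [0.57760923 0.18324182 0.12      ]
((22.1834774017334, -0.29747581481933594), (35.59659194946289, 44.41664505004883), 89.9626693725586) -0.03732698 -17.144815640829126 [0.57763411 0.18354643 0.12      ]
((22.19068717956543, -0.35015296936035156), (35.5970573425293, 44.41672134399414), 89.99224090576172) -0.0077590942 -17.174677227880423 [0.57764712 0.18361276 0.12      ]
((22.1918888092041, -0.3612957000732422), (35.59715270996094, 44.41674041748047), 89.99838256835938) -0.0016187547 -17.180884503714754 [0.57765017 0.18362664 0.12      ]
o [0.57765082 0.18362953 0.12      ] -17.182179507623076
scene0 ((639.5142822265625, 164.03982543945312), (76
[... 336 characters left out ...]
 37.   37.4]
100 128 [-38.  -37.9 -37.1  -1.9  35.9  36.8  37.5]
pile z nan 0 nan
low x [26.4 26.6 26.8 27.5 28.2 28.5 28.9 29.1 29.7 29.8 30.5 30.5]
top0 ((638.6289672851562, 163.18450927734375), (78.20794677734375, 141.65711975097656), 73.3724365234375)
[[-1.5, 2.9, 4.7, 84.9, 150.2, 151.0, 152.5], [-41.2, -39.9, -39.6, -6.3, 34.7, 35.9, 37.4], [-50.0, -10.8, -6.0, 19.6, 41.5, 42.9, 46.1]]
0 25 [-41.2 -40.  -39.   -6.7  34.3  35.4  37. ]
25 60 [-40.7 -40.  -39.7  -6.1  34.3  35.6  36. ]
60 100 [-40.3 -39.9 -39.4  -8.4  33.4  36.   36.2]
100 128 [-40.2 -39.8 -39.2  -5.1  33.3  35.7  37.4]
pile z 16.719969581449796 66 2.9816479936635685
low x [2.9 2.9 3.2 3.7 4.  4.  4.6 4.8 4.8 4.9 4.9 4.9]
```

```bash
cat >> h.py <<'E'
def toolrot(yaw,pitch):
    """template yaw deg, slope pitch deg -> tool R; tool z=-plate normal, tool y=+plate y, tool x=-plate x"""
    M=R.from_euler('z',yaw,degrees=True)*R.from_euler('y',-pitch,degrees=True)
    return M*R.from_matrix(np.array([[-1,0,0],[0,1,0],[0,0,-1.]]).T)
def delta(p,Rc,pt,Rt):
    """shift total in tool axes (units) if shifted first, and total turn"""
    return (Rc.inv().apply(np.array(pt)-p)/0.04).round(2),((Rc.inv()*Rt).as_rotvec(degrees=True)/6).round(2)
def cur():
    from station import status
    s=status.read_state(); return s["tcp_pos"],R.from_quat(s["tool_rot"]),s
E
python3 - <<'E'
from h import *
p,Rc,s=cur(); print(delta(p,Rc,[.645,-.182,.26],toolrot(10.7,0)))
print(Rc.as_matrix().round(3),toolrot(10.7,0).as_matrix().round(3))
E
```

```text
(array([-16.66, -11.97,  -0.72]), array([-0.02, -0.01, -5.42]))
[[-0.928  0.372 -0.001]
 [ 0.372  0.928 -0.002]
 [ 0.    -0.002 -1.   ]] [[-0.983 -0.186  0.   ]
 [-0.186  0.983  0.   ]
 [-0.     0.    -1.   ]]
```

```bash
python3 -m pendant '[[[-0.6,-0.4,-0.1,0,0,0],[-0.9,-0.65,-0.1,0,0,0],[-0.9,-0.65,-0.1,0,0,0],[-0.9,-0.65,-0.1,0,0,0],[-0.9,-0.65,-0.1,0,0,0],[-0.9,-0.65,-0.1,0,0,0],[-0.9,-0.65,-0.1,0,0,0],[-0.9,-0.65,0,0,0,0],[-0.9,-0.65,0,0,0,0],[-0.9,-0.65,0,0,0,0]]]' 0
python3 -m pendant '[[[-0.9,-0.65,0,0,0,0],[-0.9,-0.65,0,0,0,0],[-0.9,-0.65,0,0,0,0],[-0.9,-0.65,0,0,0,0],[-0.9,-0.65,0,0,0,0],[-0.9,-0.65,0,0,0,0],[-0.9,-0.65,0,0,0,0],[-0.9,-0.65,0,0,0,0],[-0.6,-0.4,0,0,0,0],[0,0,0,0,0,0]]]'
python3 - <<'E'
from h import *
p,Rc,s=cur(); print(s["time"],p,s["grip_width"],delta(p,Rc,[.645,-.182,.18],toolrot(10.7,0)))
E
```

```text
time: 1.1
tcp_pos: [0.435, 0.1475, 0.259]
tool_rot: [0.189, 0.982, 0.0, -0.0]
ft_force: [0.7, 0.8, -0.4]
grip_width: 0.0
time: 2.1
tcp_pos: [0.6417, -0.1784, 0.2561]
tool_rot: [0.191, 0.982, -0.0, -0.002]
ft_force: [0.1, 0.7, 0.9]
grip_width: -0.0001
2.1 [ 0.6416769  -0.17840919  0.25613726] -6.803812441529498e-05 (array([-0.12, -0.05,  1.9 ]), array([-0.  , -0.03, -5.46]))
```

```bash
python3 -m pendant '[[[-0.12,-0.05,0,0,0,0],[0,0,0.2,0,0,-0.9],[0,0,0.3,0,0,-0.9],[0,0,0.3,0,0,-0.9],[0,0,0.3,0,0,-0.9],[0,0,0.3,0,0,-0.9],[0,0,0.3,0,0,-0.9],[0,0,0.1,0,0,0],[0,0,0,0,0,0],[0,0,0,0,0,0]]]'
python3 - <<'E'
from h import *
from station import imaging
p,Rc,s=cur(); print(s["time"],p,s["ft_force"],delta(p,Rc,[.645,-.182,.16],toolrot(10.7,0)))
c=imaging.camera("scene"); np.savez("pics/s1.npz",**c); im=c["color"][180:320,190:330,::-1]; cv2.imwrite("pics/s1.png",cv2.resize(im,None,fx=4,fy=4,interpolation=cv2.INTER_CUBIC))
E
```

```text
time: 3.1
tcp_pos: [0.6449, -0.1779, 0.1883]
tool_rot: [-0.092, 0.996, -0.0, 0.001]
ft_force: [0.6, -0.4, -0.6]
grip_width: 0.0
3.1 [ 0.64487157 -0.17786814  0.18829488] [ 0.61898016 -0.39079086 -0.5954182 ] (array([ 0.02, -0.1 ,  0.71]), array([-0.  ,  0.01, -0.03]))
```

View pics/s1.png

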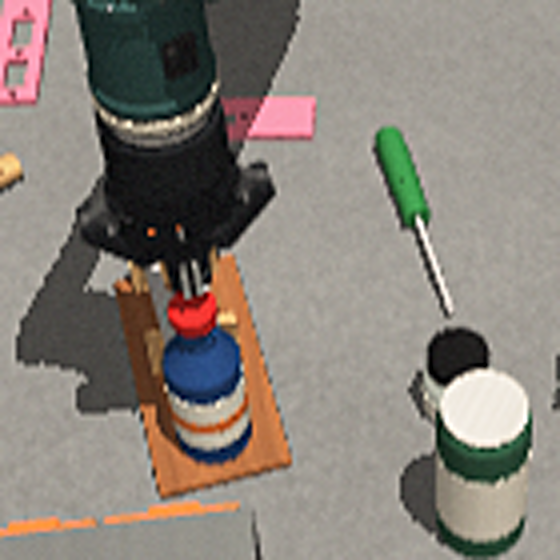

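The closed fingers are just above the red cap, at crop position (193,285) against (193,310) for the cap. Next I press down slowly.

```bash
python3 -m pendant '[[[0,-0.1,0,0,0,0],[0,0,0.1,0,0,0],[0,0,0.1,0,0,0],[0,0,0.1,0,0,0],[0,0,0.1,0,0,0],[0,0,0.08,0,0,0],[0,0,0.08,0,0,0],[0,0,0.06,0,0,0],[0,0,0,0,0,0],[0,0,0,0,0,0]]]'
```

```text
time: 4.15
tcp_pos: [0.6453, -0.1823, 0.164]
tool_rot: [-0.092, 0.996, -0.0, 0.0]
ft_force: [-2.7, -0.1, 7.3]
grip_width: 0.0005
```

```bash
python3 -m pendant '[[[0,0,0.03,0,0,0],[0,0,0.03,0,0,0],[0,0,0.02,0,0,0],[0,0,0.02,0,0,0],[0,0,0,0,0,0],[0,0,0,0,0,0],[0,0,0,0,0,0],[0,0,0,0,0,0],[0,0,0,0,0,0],[0,0,0,0,0,0]]]'
```

```text
time: 5.15
tcp_pos: [0.6453, -0.1823, 0.162]
tool_rot: [-0.092, 0.996, -0.001, 0.001]
ft_force: [-5.9, 0.9, 11.0]
grip_width: 0.0001
```

```bash
python3 -m pendant '[[[0,0,0.03,0,0,0],[0,0,0.03,0,0,0],[0,0,0.02,0,0,0],[0,0,0,0,0,0],[0,0,0,0,0,0],[0,0,0,0,0,0],[0,0,0,0,0,0],[0,0,0,0,0,0],[0,0,0,0,0,0],[0,0,0,0,0,0]]]'
```

```text
time: 6.15
tcp_pos: [0.6454, -0.1823, 0.1619]
tool_rot: [-0.092, 0.996, -0.001, 0.002]
ft_force: [-8.5, 2.8, 19.1]
grip_width: 0.0001
```

```bash
python3 -m pendant '[[[0,0,-0.4,0,0,0],[0,0,-0.7,0,0,0],[0,0,-0.7,0,0,0],[0,0,-0.5,0,0,0],[0.6,0,0,0,0,0],[0.85,0,0,0,0,0],[0.85,0,0,0,0,0],[0.85,0.04,0,0,0,0],[0.85,0,0,0,0,0],[0.8,0,0,0,0,0]]]' 1
python3 - <<'E'
from h import *
from station import imaging
p,Rc,s=cur(); print(s["time"],p,s["ft_force"],delta(p,Rc,[.4555,-.2165,.15],toolrot(10.9,0)))
for n in("scene","top"):
    c=imaging.camera(n); np.savez(f"pics/{n}2.npz",**c); 
    im=c["color"][180:320,190:330,::-1] if n=="scene" else c["color"][120:260,280:420,::-1]; cv2.imwrite(f"pics/{n}2.png",cv2.resize(im,None,fx=4,fy=4,interpolation=cv2.INTER_CUBIC))
    W=pts(c);hsv=cv2.cvtColor(c["color"],cv2.COLOR_RGB2HSV);H,S,V=[hsv[...,i] for i in range(3)]
    k=((H<=5)|(H>175))&(S>150)&(V>90)&(np.linalg.norm(W[...,:2]-[.645,-.182],axis=-1)<0.025)
    print(n,k.sum(),np.sort(W[k][:,2])[-60:].mean())
    W0=load(n+"0"); 
    W=pts(W0);hsv=cv2.cvtColor(W0["color"],cv2.COLOR_RGB2HSV);H,S,V=[hsv[...,i] for i in range(3)]
    k=((H<=5)|(H>175))&(S>150)&(V>90)&(np.linalg.norm(W[...,:2]-[.645,-.182],axis=-1)<0.025)
    print(n,"before",k.sum(),np.sort(W[k][:,2])[-60:].mean())
E
```

```text
time: 7.15
tcp_pos: [0.455, -0.216, 0.2468]
tool_rot: [-0.092, 0.996, 0.0, 0.0]
ft_force: [0.1, 0.1, 1.0]
grip_width: 0.0856
7.15 [ 0.45504815 -0.21603804  0.24684837] [0.12310967 0.12994297 1.02386504] (array([-0.01, -0.01,  2.42]), array([ 0.  ,  0.  , -0.05]))
scene 125 0.16942803020087696
scene before 125 0.16991102427611224
top 109 0.17166490013917615
top before 108 0.1719712671063662
```

View pics/scene2.png

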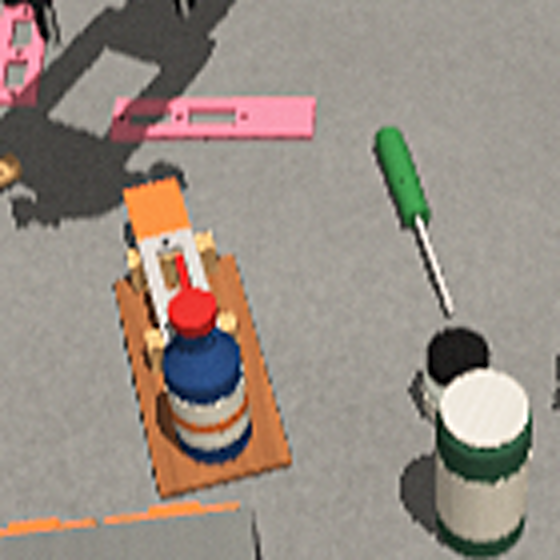

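View pics/top2.png

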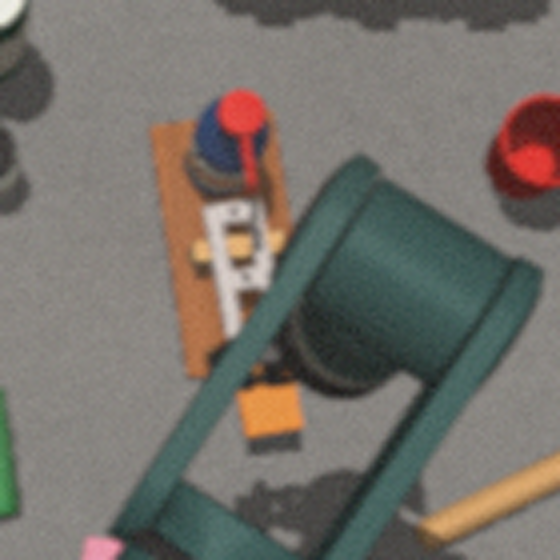

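```bash
python3 -m pendant '[[[0,0,0.5,0,0,-0.05],[0,0,0.8,0,0,0],[0,0,0.8,0,0,0],[0,0,0.8,0,0,0],[0,0,0.8,0,0,0],[0,0,0.7,0,0,0],[0,0,0.5,0,0,0],[0,0,0.3,0,0,0],[0,0,0.25,0,0,0],[0,0,0,0,0,0]]]'
python3 -m pendant '[[[0,0,0,0,0,0],[0,0,0,0,0,0],[0,0,0,0,0,0],[0,0,0,0,0,0],[0,0,0,0,0,0],[0,0,0,0,0,0],[0,0,0,0,0,0],[0,0,0,0,0,0],[0,0,0,0,0,0],[0,0,0,0,0,0]]]' 0.4
python3 -m pendant '[[[0,0,0,0,0,0],[0,0,0,0,0,0],[0,0,0,0,0,0],[0,0,0,0,0,0],[0,0,0,0,0,0],[0,0,0,0,0,0],[0,0,0,0,0,0],[0,0,0,0,0,0],[0,0,0,0,0,0],[0,0,0,0,0,0]]]' 0
```

```text
time: 8.25
tcp_pos: [0.4562, -0.2156, 0.0282]
tool_rot: [-0.095, 0.995, 0.001, -0.001]
ft_force: [0.0, 0.2, -0.1]
grip_width: 0.0854
time: 9.25
tcp_pos: [0.4572, -0.2163, 0.0306]
tool_rot: [-0.095, 0.995, -0.001, 0.001]
ft_force: [-0.7, 1.2, 7.1]
grip_width: 0.0426
time: 10.25
tcp_pos: [0.4572, -0.2163, 0.0306]
tool_rot: [-0.095, 0.995, -0.001, 0.001]
ft_force: [-2.8, 1.1, 5.9]
grip_width: 0.0428
```

```bash
python3 -m pendant '[[[0,0,-0.2,0,0,0],[0,0,-0.3,0,0,0],[0.4,0,-0.1,0,0,0],[0.7,0,0,0,0,0],[0.7,0,0,0,0,0],[0.5,0,0,0,0,0],[0,0,-0.5,0,0,0],[0,0,-0.8,0,0,0],[0,0,-0.8,0,0,0],[0,0,-0.4,0,0,0]]]'
python3 - <<'E'
from h import *
from station import imaging
p,Rc,s=cur(); print(s["time"],p,s["ft_force"],s["grip_width"])
for n in("scene","top"):
    c=imaging.camera(n); np.savez(f"pics/{n}3.npz",**c); cv2.imwrite(f"pics/{n}3.png",c["color"][:,:,::-1])
E
```

```text
time: 11.25
tcp_pos: [0.3667, -0.2342, 0.1567]
tool_rot: [-0.095, 0.996, -0.002, 0.002]
ft_force: [0.3, -0.9, -2.8]
grip_width: 0.0424
11.25 [ 0.36671344 -0.23419674  0.15674904] [ 0.31266017 -0.89437391 -2.78924745] 0.042389712846016725
```

View pics/scene3.png

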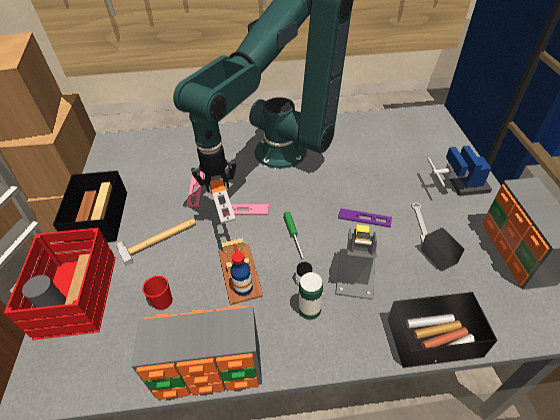

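View pics/top3.png

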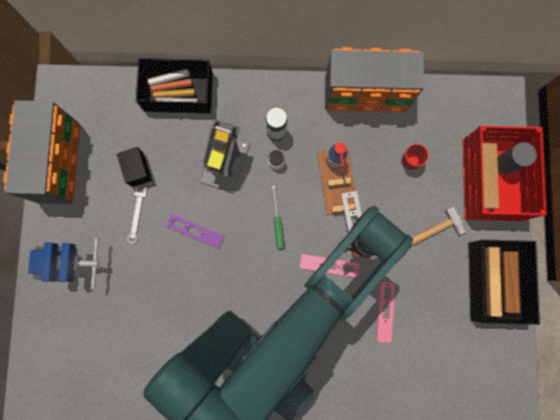

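The template is held level-looking by its tail, at scene (220,205). The cap and bystanders are unchanged. Next I measure how the plate sits in the grip.

```bash
cat >> h.py <<'E'
def plate_in_tool(c,p,Rc):
    W=pts(c); L=Rc.inv().apply(np.nan_to_num(W.reshape(-1,3),nan=9)-p).reshape(W.shape)*1000
    # plate top expected at tool z ~ -22, x from +33 to -150
    k=(L[...,0]<-22)&(L[...,0]>-158)&(abs(L[...,1])<30)&(abs(L[...,2]+22)<14)
    return L,k
E
python3 - <<'E'
from h import *
import json
from station import status
s=status.read_state(); p=s["tcp_pos"];Rc=R.from_quat(s["tool_rot"])
for n in("scene3","top3"):
    c=load(n); L,k=plate_in_tool(c,p,Rc); q=L[k]; print(n,len(q),np.median(q,0))
    A=np.c_[q[:,0],q[:,1],np.ones(len(q))]; 
    for _ in range(4):
        co=np.linalg.lstsq(A,q[:,2],rcond=None)[0]; r=q[:,2]-A@co; g=abs(r)<2.5*r.std(); q=q[g];A=A[g]
    print("slopes deg",np.degrees(co[:2]),"z at x=0",co[2],"at -60",co[2]-60*co[0],len(q),r.std())
    print("x range",np.percentile(q[:,0],[0,1,99]),"y",np.percentile(q[:,1],[0,1,50,99,100]), cv2.minAreaRect(q[:,:2].astype(np.float32)))
E
```

```text
scene3 387 [-96.05717265  -0.37004176 -19.52683751]
slopes deg [-0.84595857 -0.02039641] z at x=0 -21.04632896042156 at -60 -20.16044321775989 361 1.753368765340061
x range [-156.19143161 -154.09019955  -25.0865967 ] y [-22.92767173 -22.2729924    0.05256678  21.75177781  22.2961268 ] ((-89.24696350097656, -0.30089569091796875), (43.89841842651367, 134.59754943847656), 89.07971954345703)
top3 371 [-108.16278547    5.49567034  -23.10897263]
slopes deg [ 0.10871127 -0.25304734] z at x=0 -23.056209652006217 at -60 -23.170051832882823 358 3.015426013061564
x range [-152.14731804 -151.52986676  -50.15893323] y [-23.54191393 -22.98551748   4.73346318  21.15048978  21.91769555] ((-97.76500701904297, -1.1185073852539062), (45.285430908203125, 108.13174438476562), 88.9435806274414)
```

```bash
cat >> h.py <<'E'
O=np.array([.5774,.1829,.12]); YAW=-16.9
RT=R.from_euler('z',YAW,degrees=True)*R.from_euler('y',-30,degrees=True)
def traypt(a): return O+RT.apply(np.array(a)/1000)
def report():
    p,Rc,s=cur(); print("t",s["time"],"tcp in tray mm",(RT.inv().apply(p-O)*1000).round(1),"rot err deg",(toolrot(YAW,30).inv()*Rc).as_rotvec(degrees=True).round(2),"F tray",RT.inv().apply(s["ft_force"]).round(1),"w",s["grip_width"])
E
python3 - <<'E'
from h import *
p,Rc,s=cur(); print(p,Rc.as_matrix().round(3).tolist())
for a in [(-180,0,50),(-27,0,2)]:
    t=traypt(a); print(a,t,delta(p,Rc,t,toolrot(YAW,30)))
report()
E
```

```text
[ 0.36727015 -0.23454662  0.15667581] [[-0.982, -0.189, 0.005], [-0.189, 0.982, -0.004], [-0.004, -0.005, -1.0]]
(-180, 0, 50) [0.40432718 0.23548354 0.07330127] (array([-3.12, 11.38,  2.04]), array([ 1.17, -4.85,  4.53]))
(-27, 0, 2) [0.55407031 0.1899881  0.10823205] (array([-6.58,  9.55,  1.19]), array([ 1.17, -4.85,  4.53]))
t 11.35 tcp in tray mm [ -50.7 -460.5   71.6] rot err deg [ -7.04  29.11 -27.19] F tray [-1.3  1.  -3.2] w 0.0424480526590773
```

```bash
python3 -m pendant '[[[0,0.4,-0.2,0,0,0],[-0.2,0.8,-0.4,0,0,0],[-0.25,0.85,-0.4,0,0,0],[-0.25,0.85,0,0,0,0],[-0.25,0.85,0,0,0,0],[-0.25,0.85,0,0,0,0],[-0.25,0.85,0,0,0,0],[-0.25,0.85,0,0,0,0],[-0.25,0.85,0,0,0,0],[-0.25,0.85,0,0,0,0]]]'
python3 -m pendant '[[[-0.25,0.85,0,0,0,0],[-0.25,0.85,0,0,0,0],[-0.25,0.85,0,0,0,0],[-0.25,0.85,0,0,0,0],[0,0.05,0,0.12,-0.5,0.45],[0,0,0,0.12,-0.5,0.45],[0,0,0,0.12,-0.5,0.45],[0,0,0,0.12,-0.5,0.45],[0,0,0,0.12,-0.5,0.45],[0,0,0,0.12,-0.5,0.45]]]'
python3 -m pendant '[[[0,0,0,0.12,-0.5,0.45],[0,0,0,0.12,-0.5,0.45],[0,0,0,0.12,-0.5,0.45],[0,0,0,0.09,-0.35,0.48],[0,0,0,0,0,0],[0,0,0,0,0,0],[0,0,0,0,0,0],[0,0,0,0,0,0],[0,0,0,0,0,0],[0,0,0,0,0,0]]]'
python3 - <<'E'
from h import *
report()
p,Rc,s=cur();Rt=toolrot(YAW,30)
for a in [(-180,0,50),(-170,0,8),(-27,0,2)]:
    print(a,delta(p,Rc,traypt(a),Rt))
E
```

```text
time: 12.35
tcp_pos: [0.3901, 0.0994, 0.1917]
tool_rot: [-0.095, 0.995, 0.0, -0.002]
ft_force: [-0.1, 0.3, -3.3]
grip_width: 0.0431
time: 13.35
tcp_pos: [0.4031, 0.2403, 0.1911]
tool_rot: [0.048, 0.986, -0.023, 0.157]
ft_force: [-0.4, 0.1, -2.5]
grip_width: 0.0425
time: 14.35
tcp_pos: [0.4055, 0.2404, 0.1934]
tool_rot: [0.142, 0.956, -0.034, 0.254]
ft_force: [-0.0, -0.2, -3.1]
grip_width: 0.0422
t 14.35 tcp in tray mm [-120.2    5.1  154.2] rot err deg [-0.38  0.35  0.15] F tray [-1.6 -0.2 -2.7] w 0.04224261181473192
(-180, 0, 50) (array([ 1.48, -0.15,  2.61]), array([ 0.06, -0.06, -0.03]))
(-170, 0, 8) (array([ 1.22, -0.15,  3.66]), array([ 0.06, -0.06, -0.03]))
(-27, 0, 2) (array([-2.35, -0.15,  3.79]), array([ 0.06, -0.06, -0.03]))
```

```bash
python3 -m pendant '[[[0.4,-0.15,0,0.06,-0.06,-0.03],[0.6,0,0.2,0,0,0],[0.25,0,0.5,0,0,0],[0,0,0.7,0,0,0],[0,0,0.7,0,0,0],[0,0,0.6,0,0,0],[0,0,0.5,0,0,0],[0,0,0.4,0,0,0],[0,0,0,0,0,0],[0,0,0,0,0,0]]]'
python3 - <<'E'
from h import *
from station import imaging
report()
p,Rc,s=cur();Rt=toolrot(YAW,30)
for a in [(-110,0,6),(-27,0,2)]:
    print(a,delta(p,Rc,traypt(a),Rt))
for n in("scene","top"):
    c=imaging.camera(n); np.savez(f"pics/{n}4.npz",**c)
    im=c["color"][180:290,310:430,::-1] if n=="scene" else c["color"][110:250,150:290,::-1]; cv2.imwrite(f"pics/{n}4.png",cv2.resize(im,None,fx=5,fy=5,interpolation=cv2.INTER_CUBIC)[:600])
    L,k=plate_in_tool(c,p,Rc); q=L[k]; print(n,len(q),np.median(q,0).round(1),cv2.minAreaRect(q[:,:2].astype(np.float32)),np.percentile(q[:,0],[0,1]),np.percentile(q[:,1],[1,99]))
E
```

```text
time: 15.35
tcp_pos: [0.4311, 0.2265, 0.0438]
tool_rot: [0.142, 0.955, -0.038, 0.256]
ft_force: [-0.2, 0.1, -1.9]
grip_width: 0.0429
t 15.35 tcp in tray mm [-170.3   -0.8   10.3] rot err deg [-0.   -0.   -0.04] F tray [-1.1  0.  -1.5] w 0.042947717055837685
(-110, 0, 6) (array([-1.51,  0.02,  0.11]), array([0.  , 0.  , 0.01]))
(-27, 0, 2) (array([-3.58,  0.02,  0.21]), array([0.  , 0.  , 0.01]))
scene 199 [-98.6   1.  -18.3] ((-90.46380615234375, 0.44585609436035156), (43.933265686035156, 133.83612060546875), 88.5464096069336) [-157.70093859 -155.60379367] [-20.73868556  22.30043321]
top 499 [-91.5  -0.7 -20.4] ((-88.76101684570312, -0.8862800598144531), (45.59734344482422, 132.9499969482422), 89.59964752197266) [-155.18108931 -153.58978314] [-23.31528342  21.65947479]
```

View pics/scene4.png

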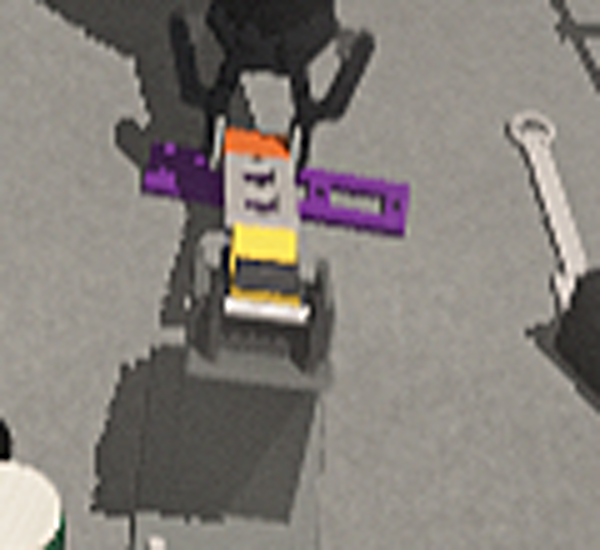

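View pics/top4.png

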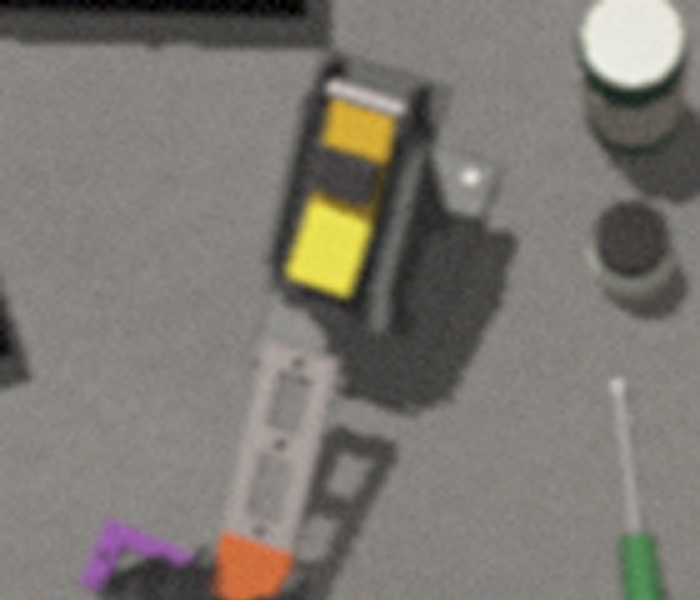

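```bash
python3 -m pendant '[[[0,0.02,0.1,0,0,0],[-0.1,0,0,0,0,0],[-0.2,0,0,0,0,0],[-0.2,0,0,0,0,0],[-0.2,0,0,0,0,0],[-0.2,0,0,0,0,0],[-0.2,0,0,0,0,0],[-0.2,0,0,0,0,0],[-0.2,0,0,0,0,0],[0,0,0,0,0,0]]]'
python3 - <<'E'
from h import *
from station import imaging
report()
p,Rc,s=cur();Rt=toolrot(YAW,30)
print(delta(p,Rc,traypt((-27,0,2)),Rt))
for n in("scene","top"):
    c=imaging.camera(n); np.savez(f"pics/{n}5.npz",**c)
    im=c["color"][180:290,310:430,::-1] if n=="scene" else c["color"][110:230,150:290,::-1]; cv2.imwrite(f"pics/{n}5.png",cv2.resize(im,None,fx=5,fy=5,interpolation=cv2.INTER_CUBIC)[:600])
E
```

```text
time: 16.45
tcp_pos: [0.4843, 0.2117, 0.0714]
tool_rot: [0.142, 0.955, -0.037, 0.257]
ft_force: [-0.9, 0.6, -3.4]
grip_width: 0.0427
t 16.45 tcp in tray mm [-108.7    0.4    6.6] rot err deg [-0.07 -0.1   0.02] F tray [-2.6  0.3 -2.4] w 0.04272509529031817
(array([-2.04, -0.01,  0.12]), array([ 0.01,  0.02, -0.  ]))
```

View pics/top5.png

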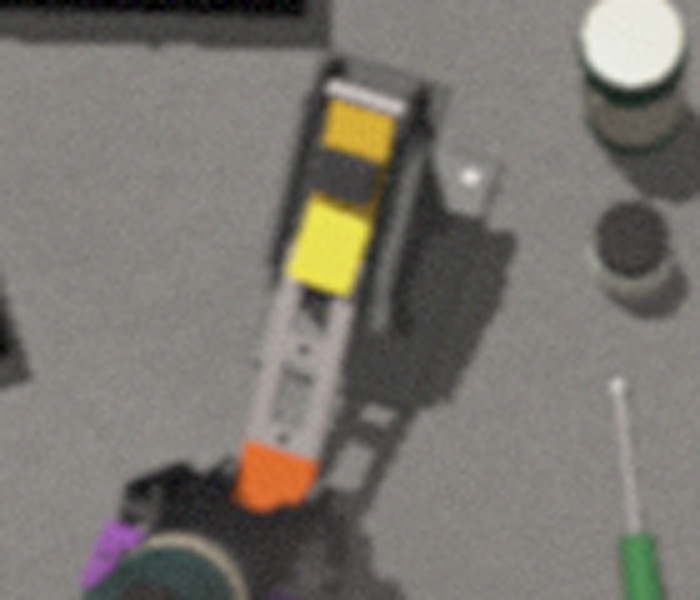

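The far end has gone under the yellow lip, in line and centred, at crop (318,295). I continue up the pile.

```bash
python3 -m pendant '[[[-0.1,0,0,0,0,0],[-0.15,0,0,0,0,0],[-0.15,0,0.02,0,0,0],[-0.15,0,0.02,0,0,0],[-0.15,0,0.02,0,0,0],[-0.15,0,0.02,0,0,0],[-0.15,0,0,0,0,0],[-0.1,0,0,0,0,0],[-0.1,0,0,0,0,0],[0,0,0,0,0,0]]]'
python3 - <<'E'
from h import *
report()
p,Rc,s=cur();Rt=toolrot(YAW,30)
print(delta(p,Rc,traypt((-27,0,2)),Rt))
E
```

```text
time: 17.55
tcp_pos: [0.5243, 0.1992, 0.0915]
tool_rot: [0.142, 0.956, -0.038, 0.256]
ft_force: [-4.4, 0.8, -2.0]
grip_width: 0.0428
t 17.55 tcp in tray mm [-62.4   0.1   3.1] rot err deg [-0.02  0.02 -0.05] F tray [-4.8 -0.5  0.5] w 0.042802825113494626
(array([-0.88, -0.  ,  0.03]), array([ 0.  , -0.  ,  0.01]))
```

```bash
python3 -m pendant '[[[-0.1,0,0,0,0,0],[-0.12,0,0,0,0,0],[-0.12,0,0,0,0,0],[-0.12,0,0,0,0,0],[-0.12,0,0,0,0,0],[-0.1,0,0,0,0,0],[-0.06,0,0,0,0,0],[-0.05,0,0,0,0,0],[-0.03,0,0,0,0,0],[0,0,0,0,0,0]]]'
python3 - <<'E'
from h import *
report()
p,Rc,s=cur();Rt=toolrot(YAW,30)
print(delta(p,Rc,traypt((-27,0,2)),Rt))
E
```

```text
time: 18.55
tcp_pos: [0.5506, 0.1911, 0.1075]
tool_rot: [0.141, 0.956, -0.038, 0.255]
ft_force: [-6.8, 2.6, -1.2]
grip_width: 0.043
t 18.55 tcp in tray mm [-30.5   0.1   3.2] rot err deg [ 0.01  0.11 -0.06] F tray [-6.9  0.6  2.5] w 0.04299049137775905
(array([-0.09, -0.  ,  0.03]), array([-0.  , -0.02,  0.01]))
```

```bash
python3 -m pendant '[[[-0.03,0,0,0,0,0],[-0.03,0,0,0,0,0],[-0.03,0,0,0,0,0],[-0.03,0,0,0,0,0],[-0.03,0,0,0,0,0],[0,0,0,0,0,0],[0,0,0,0,0,0],[0,0,0,0,0,0],[0,0,0,0,0,0],[0,0,0,0,0,0]]]'
python3 - <<'E'
from h import *
report()
E
```

```text
time: 19.55
tcp_pos: [0.5516, 0.1908, 0.108]
tool_rot: [0.142, 0.957, -0.038, 0.251]
ft_force: [-20.9, 6.2, 2.0]
grip_width: 0.0427
t 19.55 tcp in tray mm [-29.4   0.    3.1] rot err deg [ 0.06  0.61 -0.06] F tray [-17.9  -0.2  12.6] w 0.042737634024275446
```

Run:
```python
from h import *
from station import imaging
p,Rc,s=cur()
for n in("scene","top"):
    c=imaging.camera(n); np.savez(f"pics/{n}6.npz",**c)
    im=c["color"][195:285,320:420,::-1] if n=="scene" else c["color"][110:210,170:270,::-1]; cv2.imwrite(f"pics/{n}6.png",cv2.resize(im,None,fx=6,fy=6,interpolation=cv2.INTER_CUBIC)[:600])
```

```text
(no output)
```

View pics/top6.png

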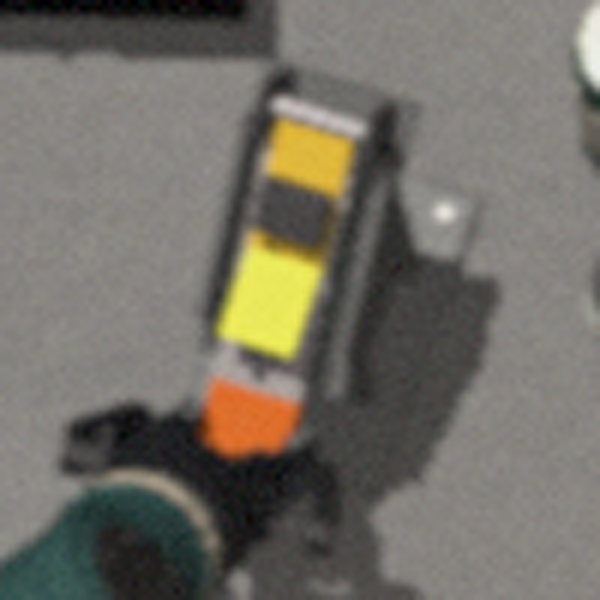

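View pics/scene6.png

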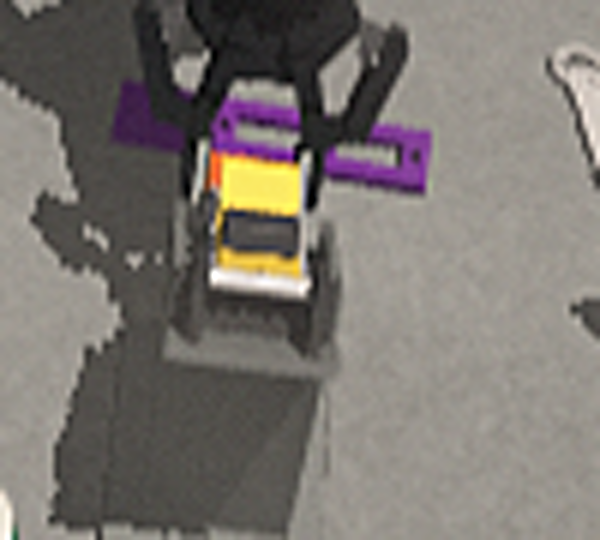

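Run:
```python
from h import *
n=RT.apply([0,0,1.]); c=load("top6")
P=onplane(c,[(170+212/6,110+378/6),(170+302/6,110+400/6)],n,n@traypt((0,0,24)))
print((RT.inv().apply(P-O)*1000).round(1))
```

```text
[[ -3.4  20.1  24. ]
 [  0.3 -25.2  24. ]]
```

```bash
python3 -m pendant '[[[0.04,0,0,0,0,0],[0.03,0,0,0,0,0],[0,0,0,0,0,0],[0,0,0,0,0,0],[0,0,0,0,0,0],[0,0,0,0,0,0],[0,0,0,0,0,0],[0,0,0,0,0,0],[0,0,0,0,0,0],[0,0,0,0,0,0]]]'
python3 - <<'E'
from h import *
report()
E
python3 -m pendant '[[[0,0,0,0,0,0],[0,0,0,0,0,0],[0,0,0,0,0,0],[0,0,0,0,0,0],[0,0,0,0,0,0],[0,0,0,0,0,0],[0,0,0,0,0,0],[0,0,0,0,0,0],[0,0,0,0,0,0],[0,0,0,0,0,0]]]' 0.75
python3 - <<'E'
from h import *
report()
E
```

```text
time: 20.65
tcp_pos: [0.5516, 0.1908, 0.108]
tool_rot: [0.142, 0.956, -0.038, 0.253]
ft_force: [-11.8, 4.7, 0.9]
grip_width: 0.0427
t 20.65 tcp in tray mm [-29.4   0.    3.1] rot err deg [ 0.03  0.31 -0.07] F tray [-10.5   1.    7.1] w 0.04269554898259972
time: 21.65
tcp_pos: [0.5541, 0.1902, 0.1095]
tool_rot: [0.141, 0.955, -0.038, 0.256]
ft_force: [1.1, -0.8, 0.5]
grip_width: 0.0642
t 21.65 tcp in tray mm [-26.5   0.2   3.1] rot err deg [-0.03 -0.01 -0.06] F tray [ 1.4 -0.4 -0.2] w 0.0641826865113904
```

```bash
python3 -m pendant '[[[0,0,-0.2,0,0,0],[0,0,-0.4,0,0,0],[0,0,-0.6,0,0,0],[0,0,-0.7,0,0,0],[0,0,-0.7,0,0,0],[0.4,0,-0.7,0,0,0],[0.7,0,-0.5,0,0,0],[0.8,0.3,0,0,0,0],[0.8,0.4,0,0,0,0],[0.6,0.4,0,0,0,0]]]'
python3 - <<'E'
from h import *
from station import imaging
report()
n=RT.apply([0,0,1.])
for nm in("scene","top"):
    c=imaging.camera(nm); np.savez(f"pics/{nm}7.npz",**c); cv2.imwrite(f"pics/{nm}7f.png",c["color"][:,:,::-1])
    im=c["color"][195:285,320:420,::-1] if nm=="scene" else c["color"][110:210,170:270,::-1]; cv2.imwrite(f"pics/{nm}7.png",cv2.resize(im,None,fx=6,fy=6,interpolation=cv2.INTER_CUBIC)[:600])
    hsv=cv2.cvtColor(c["color"],cv2.COLOR_RGB2HSV);H,S,V=[hsv[...,i] for i in range(3)]
    k=(H>=6)&(H<=19)&(S>150)&(V>100); k[:,:198]=0;k[:,235:]=0;k[:165]=0;k[200:]=0
    if nm=="top":
        v,u=np.nonzero(k); P=onplane(c,np.c_[u,v],n,n@traypt((0,0,24))); q=RT.inv().apply(P-O)*1000
        print(len(q),cv2.minAreaRect(q[:,:2].astype(np.float32)),q[:,:2].mean(0))
        z=RT.inv().apply(pts(c)[k]-O)*1000; print("z",np.nanmedian(z,0))
E
```

```text
time: 22.65
tcp_pos: [0.383, 0.2881, 0.1751]
tool_rot: [0.141, 0.956, -0.037, 0.256]
ft_force: [-0.0, 0.0, 0.3]
grip_width: 0.0641
t 22.65 tcp in tray mm [-160.1   44.2  156. ] rot err deg [-0.11 -0.02 -0.05] F tray [0.1 0.  0.3] w 0.06407790629405269
245 ((-29.27050018310547, -2.3755130767822266), (44.44209289550781, 50.932044982910156), 89.69261932373047) [-29.00313042  -2.49031928]
z [-28.01302252  -2.76130356  23.88730018]
```

View pics/top7.png

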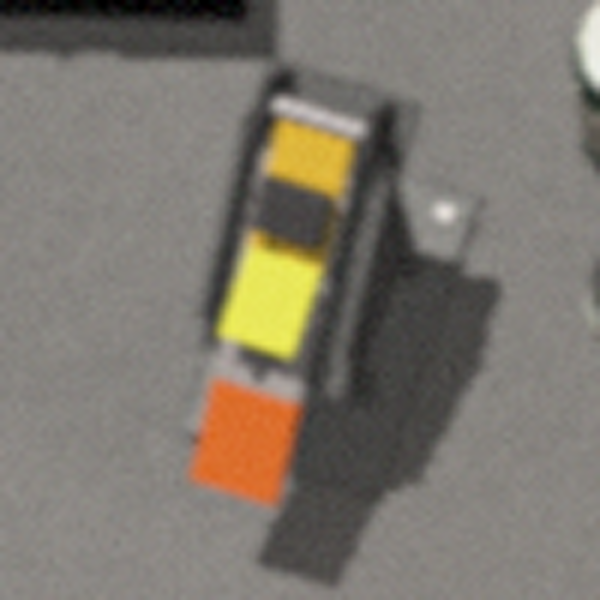

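View pics/scene7f.png

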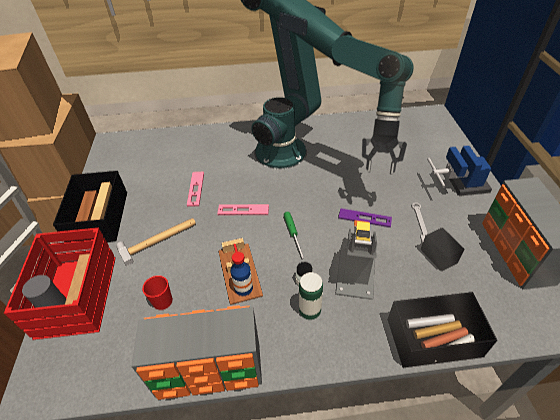

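Run:
```python
from h import *
for nm,arm in (("top0",0.0),("top7",0.1)):
    c=load(nm); hsv=cv2.cvtColor(c["color"],cv2.COLOR_RGB2HSV);H,S,V=[hsv[...,i] for i in range(3)]
    m=np.zeros(H.shape,bool); m[145:172,203:228]=1
    k=m&(H>=24)&(H<=36)&(S>120)&(V>170); v,u=np.nonzero(k)
    a=np.radians(22)+arm; nl=np.array([np.sin(a),0,np.cos(a)])
    tip=np.array([28,0,36.]); h=np.array([140,0,28.]); d=tip-h; ca,sa=np.cos(arm),np.sin(arm)
    tip=h+np.array([d[0]*ca+d[2]*sa,0,-d[0]*sa+d[2]*ca])
    n=RT.apply(nl); P=onplane(c,np.c_[u,v],n,n@traypt(tip)); q=RT.inv().apply(P-O)*1000
    ex=np.array([np.cos(a),0,-np.sin(a)]); A=np.c_[(q-tip)@ex,q[:,1]]
    print(nm,"tip",tip.round(1),len(q),cv2.minAreaRect(A.astype(np.float32)),"mean",A.mean(0))
    zz=RT.inv().apply(pts(c)[k]-O)*1000; print("depth lip med",np.nanmedian(zz,0))
# heights of cheeks, per-row edges from depth in both cams, tray frame
for nm,(a,b,x,y) in {"scene0":(345,220,385,268),"top0":(198,115,252,195),"top7":(198,115,252,195),"scene7":(345,220,385,268)}.items():
    c=load(nm); L=RT.inv().apply(np.nan_to_num(pts(c),nan=9).reshape(-1,3)-O).reshape(420,560,3)*1000
    q=L[b:y,a:x].reshape(-1,3)
    s=q[(q[:,0]>30)&(q[:,0]<122)&(q[:,2]>12)&(q[:,2]<26)&(abs(q[:,1])>26)&(abs(q[:,1])<50)]
    for sg in(-1,1):
        t=s[s[:,1]*sg>0][:,1]; print(nm,sg,len(t),np.percentile(t,[2,10,50,90,98]).round(1) if len(t) else'')
```

```text
top0 tip [28.  0. 36.] 191 ((22.217327117919922, 0.2674999237060547), (35.592445373535156, 44.41566467285156), 89.72026062011719) mean [21.53477918  0.63511286]
depth lip med [48.34024666  0.4560868  28.73443332]
top7 tip [29.4  0.  47.1] 210 ((22.61202049255371, 0.16826248168945312), (37.22475051879883, 47.26240158081055), 89.6718521118164) mean [22.44322482 -0.21764759]
depth lip med [49.20784069 -1.25840474 38.15677387]
scene0 -1 22 [-37.6 -37.  -35.8 -33.5 -33.2]
scene0 1 19 [33.  33.2 35.1 37.5 37.8]
top0 -1 67 [-39.7 -39.3 -37.2 -34.7 -34.3]
top0 1 69 [31.1 31.7 33.5 36.5 36.7]
top7 -1 67 [-39.9 -39.3 -37.6 -34.6 -34.1]
top7 1 73 [30.8 31.6 33.8 36.4 37.1]
scene7 -1 23 [-37.8 -37.  -35.7 -33.3 -33.3]
scene7 1 20 [33.1 33.5 35.6 37.3 37.7]
```

```bash
python3 -c "
from station import ticket,status
print(ticket.hand_in(), status.read_state()['time'])"
```

```text
the job is handed in; nothing more can be done
the job is handed in; nothing more can be done
```

I oiled the template, slid it home in the holder, let go, and handed the job in at about 23 s of the 53 s allowed.

**Oiling:** I pressed the red cap until it stopped moving: TCP at 0.162 m, with the force rising to 19 N. After release, the cap's measured height was the same as before within 1 mm.

**Insertion:** I gripped the template by the orange tail, drew it back clear of the spout, and slid it up the pile under the yellow arm. It came up firmly against the stop at about 18 N. I then eased off, opened the gripper and backed away.

**Last checks:**
- **Fit:** The template lies straight, within about 0.3°, and flat on the pile, with the orange tail sticking out. It sits about 0.6 mm off centre between the cheeks.
- **Surroundings:** The gripper is touching nothing, and the bystanders look unmoved in the final picture.

**Disagreements:**
- **Along the slope:** My final position estimates put the template 1 to 2 mm short of home. I put this down to camera calibration, because it was solidly against the stop.
- **Across the tray:** The top camera puts the template 2.4 mm off sideways, but it shows the cheeks about 1.8 mm off the same way. The yellow lip, seen in the same camera, doesn't show that shift and puts the template 2 to 3 mm off centre. I trusted the cheeks.

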